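# Dry a batch of jump rings on the blower stand

## Task

Hang the small basket of rinsed jump rings by its blue handle bar onto the two-pronged hook of the white blower stand, keeping it upright, and let go of it. Then press the red spring-loaded paddle on the grey control box down past its first two clicks to the third, fully down, and finish while still holding it there with the gripper fingers: it springs back if released. Leave both pliers and the ring jar where they are.

Things in the scene. Friction and masses are not known exactly. Their poses are not given: they have to be found in the camera images.
- basket_grip (a point): Centre of the blue grip bar of the loose metal basket, which starts standing on the desk. The bar is 10 mm thick and 100 mm long, level, along this frame's y; z is the basket's up axis. It is carried rigidly by 7 mm uprights at y = -50 and +50 mm, leaving a window under the bar 93 mm wide and 80 mm high, down to the basket's rim.
- basket: The same basket, 0.18 to 0.29 kg: an open round pail 88 mm across at the rim, 50 mm high, with rings fixed in it; origin at the centre of its underside, same axes; the grip bar's centre is 130 mm above it.
- hook_seat (a point): Where the centre of the basket's bar comes to rest on the hook, axes as stand. The hook: two parallel 8 mm prongs at y = -32 and +32 mm (56 mm clear between, for the fingers) reach out to -x, dip under this point and turn up; the tips end 30 mm to -x, their tops 21 mm above this point. Bring the bar, parallel to y, from -x over the tips, prongs through the window under it, and lower it.
- stand: The fixed blower stand: a white tower 80 x 110 mm, 205 mm high, on a grey base 130 x 150 mm; origin under the tower's centre on the desk. Its front, with a round black air outlet and the hook, faces its -x, roughly the robot. The hook seat is at (-130, 0, 195.5) mm, the tower's front face at x = -40 mm, a blue block carrying the prongs reaches x = -50 mm.
- paddle_top (a point): Centre of the top face of the red paddle (40 mm along x by 44 mm along y, 10 mm thick); moves down with it, z up. Released, it is 85 mm above the desk; at the third click 49 mm. Its centre stands 40 mm in front (-x) of the control box's face.
- air_lever (a joint): Travel of the paddle straight down in m: 0 released, clicks 1, 2 and 3 at 0.012, 0.024 and 0.036 (the stop). The spring pushes up with about 4 N released and 9 N at the third click; each click adds up to about 4 N on the way down. It stays at no click: let go, it returns to 0.
- control: The fixed grey control box, 110 x 100 mm, 100 mm high; origin at the centre of its underside on the desk. Its front, with the paddle in a slot and green, yellow and red marks for clicks 1, 2 and 3, faces its -x, roughly the robot. Either of it and the stand may be on the left, the other on the right.
- pliers_blue: Bystander: blue-handled pliers lying on the desk, 150 x 60 mm, 12 mm high; origin under the pivot, jaws to +x.
- pliers_black: Bystander: black-handled pliers lying on the desk, 150 x 60 mm, 12 mm high; origin under the pivot, jaws to +x.
- ring_jar: Bystander: clear jar with a blue cap, 48 mm across, 55 mm high; origin at the centre of its underside.

How it is judged:
On the way, in this order (a step that is already met when the one before it is completed fails the run):
1. the basket hangs upright by its bar on both prongs of the hook, released, and the paddle has not been pressed yet (distance between basket_grip and hook_seat below 0.035 m and contact force between basket and stand above 1.2 N and contact force between the fingers and basket below 0.1 N and angle between basket_grip's own z axis and vertical below 0.25 rad and value of joint air_lever below 0.005 m), for 0.3 s.
2. the paddle is pressed by the fingers to the third click and held for a second, the basket still hanging (value of joint air_lever above 0.0335 m and contact force between the fingers and air_lever above 4 N and distance between basket_grip and hook_seat below 0.035 m and contact force between basket and stand above 1.2 N and contact force between the fingers and basket below 0.1 N and angle between basket_grip's own z axis and vertical below 0.25 rad), for 1 s.
At the end, for the whole second after the job is handed in: The fingers still push the paddle (over 4 N) at the third click (travel over 33.5 of 36 mm); the basket hangs on the stand, released, its bar centre within 35 mm of the hook seat, tilted less than 0.25 rad (all of step 2); the arm keeps its last pose, push and grip.
It fails at once if the basket is tipped (over 0.6 rad) (angle between basket_grip's own z axis and vertical above 0.6 rad).
It fails at once if the blue pliers is shifted by over 30 mm (distance of pliers_blue from where it was at the start of the episode above 0.03 m).
It fails at once if the black pliers is shifted by over 30 mm (distance of pliers_black from where it was at the start of the episode above 0.03 m).
It fails at once if the ring jar is shifted by over 30 mm (distance of ring_jar from where it was at the start of the episode above 0.03 m).
It also fails if it takes over 58 s, if anything falls off the work surface, if the arm or the gripper's body presses on something with over 40 N, if the wrist force passes 120 N, or if a joint passes its speed limit or range.

## Robot

A 6-joint arm with a two-finger parallel gripper is mounted at the origin on the work surface. World frame = base frame: x ahead of the robot, y to its left, z up, the work surface at z = 0. Lengths are in m, angles in rad, forces in N, time in s.
With the tool pointing down it reaches from about 0.375 to 0.75 m from the base axis. Payload 9 kg.
Tool frame: the origin (TCP) lies between the finger pads; the fingertips stand 25 mm ahead of it and the grasp point (between the pads) lies 6 mm ahead of it; z points along the fingers, y is the direction in which the jaws open and shut (so a half turn about z gives the same grasp; the last joint's range is limited). The gripper opens to 85 mm and grips with 20 to 120 N. Pads are 22 mm wide; open, the fingers measure 114 mm over their backs; the gripper's body (76 mm by 85 mm) begins 54 mm behind the grasp point. The pads swing forward as they close: fully open they stand 13 mm farther back than shut.
Start: joints at [-1.551, 0.104, 0.097, 1.564, 0, 1.353], TCP at [0.141, -0.583, 0.256] pointing down, gripper open.
Joint ranges: [-2.99, 2.99], [-0.84, 1.86], [-1.1, 1.16], [-1.84, 2.11], [-1.51, 1.56], [-3.14, 3.14]. Speed limits (rad/s): [2.22, 2.22, 2.57, 3.14, 3.14, 3.14].

## Interface

Orientations are given as a rotation vector (axis times angle).
In Python, from rig import observe, cams, workorder gives the robot as it stands.
- The arm moves only by the shell command python3 -m jog 'ROWS' [FORCE]. ROWS is JSON, a list of rows, each a list of 3 entries, a list of its own where there are three numbers: the shift along the tool's x, y, z scaled (see below), then the turn, a rotation vector about the tool's x, y, z scaled (see below), then the closure in counts, from 0 (fully open) to 255 (shut). A call has 1 to 12 rows; each row is the pose to reach, as a shift and turn from the pose measured when the call began, along the tool's axes at that moment, turning the shorter way round; what a row does not reach only later rows make up. The controller multiplies each number of a shift by 0.8 m and each number of a turn by 2 pi rad. A row lasts 1/10 s, in which the tool goes at most 50 mm and 8.59 degrees, less where a joint would pass 70% of its speed; a pose out of reach is approached as far as the arm can. A call with a number of a shift or a turn outside -1 to 1 is refused whole. A call with a gripper value outside its range is refused whole. The fingers move at their own pace and stop on an object; FORCE is the grip in N (left out, the last holds). Time passes only in rows, so rows that repeat a pose let the fingers close. It gives the time, the measured TCP pose, the force and the opening at its end, in the units of the state.
- observe(): the state, without advancing time (a new reading comes with each control period).
- cams.grab_frame(name): name is "scene" or "side" or "wrist"; returns the picture (400x640x3 uint8, red, green, blue); there is no depth.
- cams.calibration(name): a dict with "mtx" (3x3 intrinsics, pixels), "k1" (the pictures are not rectified: a ray, as slopes to the right and down, at radius r is drawn at 1 + k1 r^2 times it, then the intrinsics apply), "rvec" (rotation vector, rad) and "tvec" (3), from world to camera coordinates, as OpenCV has them. Camera axes: x right, y down, z forward; pixel columns grow to the right and rows downward; lengths in m; the calibration is good to about 2 mm. A picture is of the moment at which its call begins: read the wrist's pose just before it. calibration takes no time and is no camera call; for the wrist camera it gives the pose at the moment of the call.
- workorder.close_job(): hands the job in, once; it reports no verdict.
Trained networks look in the newest picture that a camera, given by its name, has taken for a name from the list of things; names that differ only in an ending like _2 or _b are one class to them, and where a whole thing is asked for, a point or a joint stands for the part that bears it (a point fixed in the world has none). Each returns a list of dicts, best first, with "p" (0 to 1); they miss things now and then, are a little off and sometimes report something else, mostly with a low value. They report only what shows in the picture. A call takes as long as a camera call.
- cams.boxes_of(label, camera): "extent" ([left, top, right, bottom] in pixels, round what is visible of it).
- cams.cut_out(label, camera): "mask" (400x640 bool, what is visible of it) and "extent" ([left, top, right, bottom] in pixels, round what is visible of it).
The state is a dict: "clock": time; "q": joint angles; "joint_velocities": joint speeds; "effort": joint torques, N m; "eef_pos": TCP position; "ee_rot": TCP orientation; "contact_force": force on the tool from outside, world axes, zero at the start; "moment": the same for the moment, N m; "finger_gap": finger opening in m.
Only numpy, scipy, OpenCV 4.12 (cv2) and the standard library are available. Lean on these libraries where they do the work, as an engineer would, in place of code of your own. Each camera call takes 0.05 s, during which the arm holds its last target.

## Working session

There is one attempt and no reset: what is moved stays moved. The work goes in short steps, Python scripts to look and compute and a shell command to move; the robot and the scene stay as the last step left them, time stands still between calls to the robot, and variables do not carry over. Pictures are saved under pics/ and viewed, and the job is handed in when it is done.

```bash
ls; mkdir -p pics; python3 - <<'E'
from rig import observe,cams
import cv2
s=observe();print(s)
for n in("scene","side","wrist"):
    im=cams.grab_frame(n);cv2.imwrite(f"pics/a_{n}.png",im[:,:,::-1]);c=cams.calibration(n);print(n,c)
E
```

```text
pics
{'clock': 0.0, 'q': array([-1.55069405e+00,  1.04708668e-01,  9.64651679e-02,  1.56391314e+00,
       -2.95035519e-05,  1.35312496e+00]), 'joint_velocities': array([-1.35570957e-03, -1.63169430e-04, -9.47731175e-04,  1.69658576e-03,
       -1.04743174e-03,  9.63800303e-05]), 'effort': array([-1.92886473e-04, -5.56926012e+01,  5.03656018e+01,  1.66911772e-02,
       -3.79695821e-04, -2.05944445e-05]), 'eef_pos': array([ 0.14133513, -0.58279804,  0.25551457]), 'ee_rot': array([-3.11807001e+00, -3.72453884e-01, -1.64547914e-04]), 'contact_force': array([ 0.8732553 , -0.73445596,  0.16745223]), 'moment': array([ 0.02021925, -0.02993274,  0.02347546]), 'finger_gap': 0.08533024568895817}
scene {'mtx': array([[415.57542322,   0.        , 313.04916269],
       [  0.        , 415.57542322, 196.07907657],
       [  0.        ,   0.        ,   1.        ]]), 'k1': -0.10070031273595739, 'rvec': array([ 2.10551568,  1.10572272, -0.48875843]), 'tvec': array([-0.32357775, -0.22446158,  1.57261749])}
side {'mtx': array([[412.2037571 ,   0.        , 318.49657703],
       [  0.        , 412.2037571 , 200.81565919],
       [  0.        ,   0.        ,   1.        ]]), 'k1': 0.0010585959081758217, 'rvec': array([ 0.1636256 , -2.88350819,  1.11957891]), 'tvec': array([0.56008597, 0.13675316, 1.15430513])}
wrist {'mtx': array([[275.57784399,   0.        , 315.28919187],
       [  0.        , 275.57784399, 199.27790645],
       [  0.        ,   0.        ,   1.        ]]), 'k1': -0.026820179006507235, 'rvec': array([-2.29531044,  1.80509359,  0.24530519]), 'tvec': array([-0.59863633, -0.03532831,  0.37842687])}
```

View pics/a_scene.png

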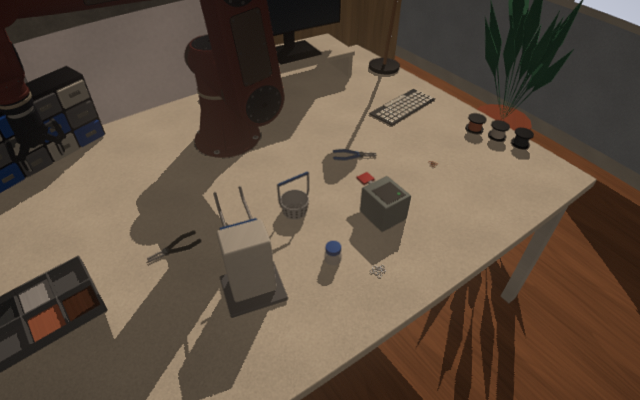

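View pics/a_side.png

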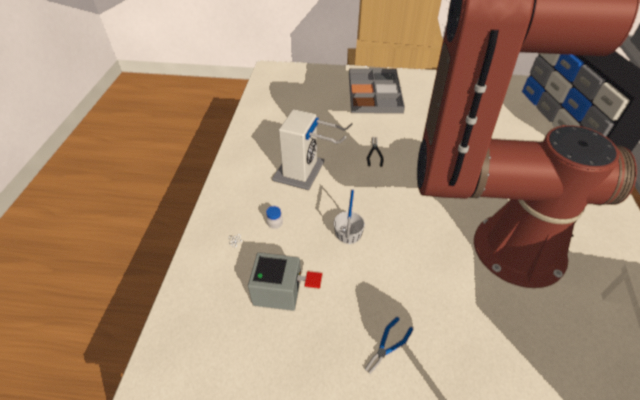

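View pics/a_wrist.png

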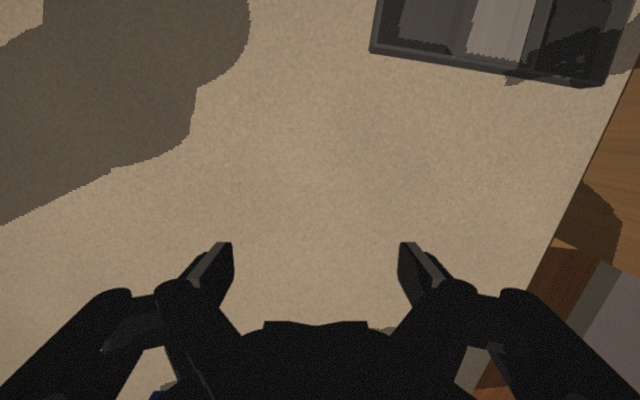

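The scene camera shows the basket near (293,200), the stand at (247,255), the paddle at (366,179), the jar at (333,250) and the pliers at (180,245) and (355,155). In the side camera the basket is at (349,225), the stand at (300,150) and the paddle at (313,280). I'll zoom in and run the networks.

```bash
cat > h.py <<'E'
import numpy as np, cv2
from scipy.spatial.transform import Rotation as R
from scipy.optimize import least_squares
from rig import observe,cams
def proj(c,P):
    X=R.from_rotvec(c["rvec"]).apply(np.atleast_2d(P))+c["tvec"]
    s=X[:,:2]/X[:,2:]; s=s*(1+c["k1"]*(s**2).sum(1,keepdims=True))
    return s*[c["mtx"][0,0],c["mtx"][1,1]]+c["mtx"][:2,2]
def tri(obs):
    f=lambda P:np.concatenate([(proj(c,P)[0]-uv) for c,uv in obs])
    r=least_squares(f,[0.55,0,0.1]);return r.x,np.abs(r.fun).max()
def plane(c,uv,z):
    r=least_squares(lambda p:proj(c,[p[0],p[1],z])[0]-uv,[0.55,0]);return r.x
E
python3 - <<'E'
from h import *
for n in("scene","side"):
    im=cams.grab_frame(n)
    for l in("basket_grip","basket","stand","paddle_top","control","pliers_blue","pliers_black","ring_jar"):
        print(n,l,[(np.round(b["extent"]).tolist(),round(b["p"],2)) for b in cams.boxes_of(l,n)[:2]])
    im=im[:,:,::-1]
    a,b,c,d={"scene":(200,130,420,320),"side":(230,90,420,320)}[n]
    k=3.0 if n=="scene" else 2.6
    cv2.imwrite(f"pics/b_{n}.png",cv2.resize(im[b:d,a:c],None,fx=k,fy=k,interpolation=cv2.INTER_CUBIC))
print(observe()["clock"])
E
```

```text
scene basket_grip [([278.0, 172.0, 310.0, 218.0], 0.71)]
scene basket [([279.0, 172.0, 312.0, 223.0], 0.74)]
scene stand [([211.0, 187.0, 288.0, 319.0], 0.66)]
scene paddle_top [([358.0, 176.0, 374.0, 185.0], 0.59)]
scene control [([276.0, 171.0, 309.0, 220.0], 0.36)]
scene pliers_blue [([334.0, 148.0, 377.0, 160.0], 0.61), ([356.0, 172.0, 375.0, 185.0], 0.4)]
scene pliers_black [([146.0, 229.0, 203.0, 260.0], 0.94)]
scene ring_jar [([325.0, 240.0, 341.0, 268.0], 0.58)]
side basket_grip [([337.0, 188.0, 366.0, 242.0], 0.68)]
side basket [([334.0, 189.0, 365.0, 242.0], 0.76)]
side stand [([270.0, 109.0, 350.0, 188.0], 0.86), ([298.0, 271.0, 320.0, 289.0], 0.42)]
side paddle_top [([295.0, 270.0, 324.0, 290.0], 0.63)]
side control [([246.0, 254.0, 327.0, 312.0], 0.58)]
side pliers_blue [([366.0, 317.0, 415.0, 373.0], 0.9)]
side pliers_black [([368.0, 137.0, 386.0, 166.0], 0.7)]
side ring_jar [([265.0, 204.0, 283.0, 229.0], 0.71)]
1.05
```

View pics/b_scene.png

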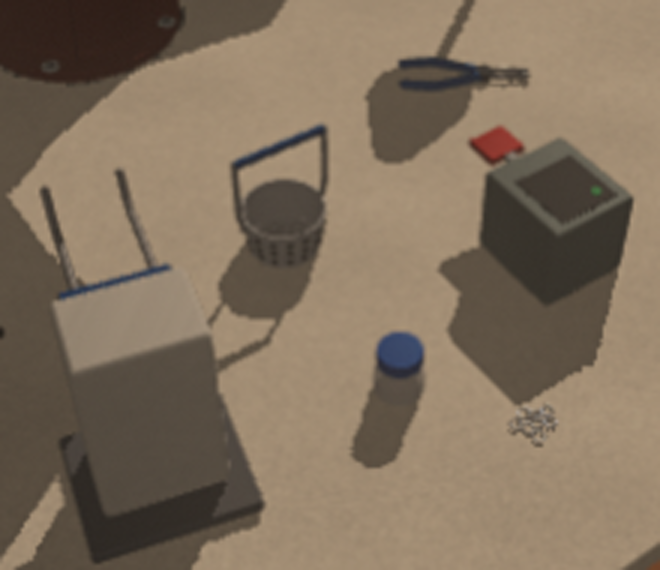

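View pics/b_side.png

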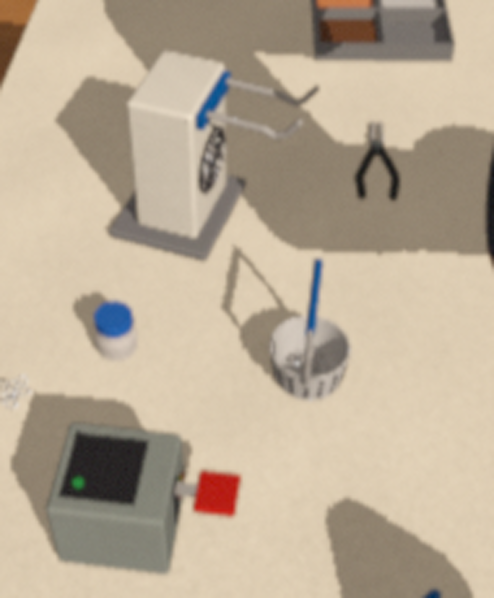

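```bash
cat > fit.py <<'E'
from h import *
cs=cams.calibration("scene");cd=cams.calibration("side")
S=lambda u,v:(cs,np.array([u/3+200,v/3+130])-.33)
D=lambda u,v:(cd,np.array([u/2.6+230,v/2.6+90])-.3)
def fit(name,pts,x0):
    def f(p):
        r=[]
        for L,(c,uv) in pts:
            L=np.array(L)/1000;w=R.from_euler('z',p[2]).apply(L)+[p[0],p[1],0]
            r.append(proj(c,w)[0]-uv)
        return np.concatenate(r)
    s=least_squares(f,x0,loss='soft_l1');print(name,np.round(s.x,4),"deg",round(np.degrees(s.x[2]),1));print(np.round(f(s.x).reshape(-1,2),1).tolist());return s.x
st=fit("stand",[((-40,-55,205),S(57,300)),((-40,55,205),S(170,270)),((40,-55,205),S(75,372)),((40,55,205),S(212,335)),((-160,-32,216.5),S(45,188)),((-160,32,216.5),S(120,170)),
 ((40,55,205),D(132,105)),((-40,55,205),D(200,125)),((-40,-55,205),D(226,68)),((40,-55,205),D(170,52)),((-160,32,216.5),D(299,122)),((-160,-32,216.5),D(316,88))],[.65,-.2,0])
b=fit("basket",[((0,-50,130),S(233,164)),((0,50,130),S(324,129)),((0,50,130),D(311,328)),((0,-50,130),D(318,262))],[.5,0,0])
k=fit("control",[((-55,-50,100),S(487,177)),((-55,50,100),S(560,140)),((55,50,100),S(632,197)),((55,-50,100),S(558,235)),
 ((55,-50,100),D(72,425)),((-55,-50,100),D(183,437)),((-55,50,100),D(175,512)),((55,50,100),D(50,505)),
 ((-115,-22,85),S(470,143)),((-115,22,85),S(500,126)),((-75,22,85),S(523,146)),((-75,-22,85),S(497,163)),
 ((-75,-22,85),D(200,472)),((-115,-22,85),D(240,476)),((-115,22,85),D(235,516)),((-75,22,85),D(194,510))],[.6,.2,0])
T=lambda p,L:(R.from_euler('z',p[2]).apply(np.array(L)/1000)+[p[0],p[1],0]).round(4)
print("hook",T(st,(-130,0,195.5)),"bar",T(b,(0,0,130)),"paddle",T(k,(-95,0,85)))
for n,a,bb in(("jar",(333,248),(274,214)),("blue",(355,155),(388,345)),("black",(183,244),(376,155))):
    print(n,tri([(cs,np.array(a)),(cd,np.array(bb))]))
# free bar triangulation
for a,c in((S(233,164),D(318,262)),(S(324,129),D(311,328))):print(tri([a,c]))
E
python3 fit.py
```

```text
stand [ 0.6533 -0.2433 -0.2294] deg -13.1
[[-2.4, -0.2], [5.7, -2.8], [-0.9, 1.3], [1.7, -0.5], [0.2, -1.7], [0.1, -2.1], [-2.8, -0.3], [-3.1, -2.2], [0.0, -1.9], [-3.0, -1.0], [1.7, -0.1], [1.7, -0.2]]
basket [ 0.4771 -0.004  -0.0293] deg -1.7
[[0.1, 0.8], [-0.3, -0.0], [-0.2, 1.7], [0.5, -0.5]]
control [ 0.6465  0.2075 -0.0197] deg -1.1
[[-1.0, -2.1], [0.7, -2.0], [1.8, -0.4], [-0.1, 0.7], [-0.4, -1.9], [0.3, -1.7], [-3.7, 4.9], [-2.0, 2.1], [-0.6, -1.4], [0.6, -0.8], [1.2, -0.5], [-1.5, -0.9], [0.1, -1.4], [0.9, -1.1], [0.5, -0.8], [-0.4, -0.4]]
hook [ 0.5267 -0.2137  0.1955] bar [ 0.4771 -0.004   0.13  ] paddle [0.5515 0.2094 0.085 ]
jar (array([ 0.6940854 , -0.01668188,  0.04395281]), np.float64(0.19645087852728693))
blue (array([0.36449796, 0.32009305, 0.00436749]), np.float64(0.9177372916843183))
black (array([ 0.40879461, -0.34419   ,  0.00617462]), np.float64(1.1152715203751313))
(array([ 0.47562556, -0.05255438,  0.13104487]), np.float64(0.5171526973563232))
(array([0.47957347, 0.04415779, 0.1330245 ]), np.float64(0.6210768559852795))
```

```bash
cat >> h.py <<'E'
def goto(pos,yaw=None,tilt=None,flip=0):
    """rows numbers to reach pos, tool down, tool y axis along world yaw angle (mod pi)"""
    s=observe();R0=R.from_rotvec(s["ee_rot"])
    best=None
    for k in (0,1):
        if yaw is None: R1=R0
        else:
            y=np.array([np.cos(yaw+k*np.pi),np.sin(yaw+k*np.pi),0]);z=np.array([0,0,-1.]);x=np.cross(y,z)
            R1=R.from_matrix(np.c_[x,y,z])
        t=(R0.inv()*R1).as_rotvec()
        sh=R0.inv().apply(np.array(pos)-s["eef_pos"])
        print(k,"shift",(sh/.8).round(4).tolist(),"turn",(t/2/np.pi).round(4).tolist(),"deg",round(np.degrees(np.linalg.norm(t)),1))
    print("tcp",s["eef_pos"].round(4),"toolx",R0.as_matrix()[:,0].round(3),"tooly",R0.as_matrix()[:,1].round(3),"toolz",R0.as_matrix()[:,2].round(3),"q",s["q"].round(2))
E
python3 -c "
from h import *
goto([.42,-.10,.30],-.029)
goto([.477,-.004,.24],-.029)"
```

```text
0 shift [0.4808, -0.5049, -0.0546] turn [0.0, 0.0, -0.2075] deg 74.7
1 shift [0.4808, -0.5049, -0.0546] turn [0.0, -0.0, 0.2925] deg 105.3
tcp [ 0.1413 -0.5832  0.2563] toolx [ 0.972  0.236 -0.   ] tooly [ 0.236 -0.972  0.   ] toolz [ 0. -0. -1.] q [-1.55  0.1   0.1   1.56  0.    1.35]
0 shift [0.5783, -0.6048, 0.0204] turn [0.0, 0.0, -0.2075] deg 74.7
1 shift [0.5783, -0.6048, 0.0204] turn [0.0, -0.0, 0.2925] deg 105.3
tcp [ 0.1413 -0.5832  0.2563] toolx [ 0.972  0.236 -0.   ] tooly [ 0.236 -0.972  0.   ] toolz [ 0. -0. -1.] q [-1.55  0.1   0.1   1.56  0.    1.35]
```

```bash
python3 -m jog '[[[0.05,-0.05,-0.06],[0,0,-0.02],0],[[0.2,-0.2,-0.06],[0,0,-0.1],0],[[0.48,-0.5,-0.055],[0,0,-0.2075],0],[[0.48,-0.5,-0.055],[0,0,-0.2075],0],[[0.48,-0.5,-0.055],[0,0,-0.2075],0],[[0.48,-0.5,-0.055],[0,0,-0.2075],0],[[0.48,-0.5,-0.055],[0,0,-0.2075],0],[[0.48,-0.5,-0.055],[0,0,-0.2075],0],[[0.48,-0.5,-0.055],[0,0,-0.2075],0],[[0.48,-0.5,-0.055],[0,0,-0.2075],0],[[0.48,-0.5,-0.055],[0,0,-0.2075],0],[[0.48,-0.5,-0.055],[0,0,-0.2075],0]]'
python3 -c "
from h import *
goto([.477,-.004,.26],-.029)
im=cams.grab_frame('wrist');cv2.imwrite('pics/c.png',im[:,:,::-1])"
```

```text
clock: 2.25
eef_pos: [0.4215, -0.1003, 0.3007]
ee_rot: [2.249, 2.193, 0.002]
contact_force: [-0.6, 0.6, 1.2]
finger_gap: 0.0854
0 shift [0.1221, 0.0662, 0.051] turn [0.0002, -0.0, 0.0006] deg 0.2
1 shift [0.1221, 0.0662, 0.051] turn [0.0001, 0.0003, -0.4994] deg 179.8
tcp [ 0.4215 -0.1003  0.3007] toolx [0.025 1.    0.   ] tooly [ 1.    -0.025  0.001] toolz [ 0.001  0.    -1.   ] q [-0.54 -0.39 -0.27  1.69  0.    1.06]
```

View pics/c.png

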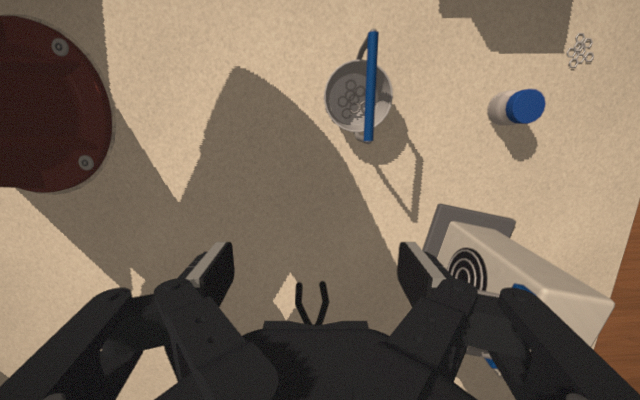

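Bar visible from (374,31) to (369,142), stand outlet at (468,270), jar at (523,106).

```bash
python3 -c "
from h import *
c=cams.calibration('wrist')
a=plane(c,np.array([374,31]),.13);b=plane(c,np.array([369,142]),.13);print(a,b,(a+b)/2,np.linalg.norm(a-b),np.degrees(np.arctan2(-(a-b)[0],(a-b)[1])))
print(-R.from_rotvec(c['rvec']).inv().apply(c['tvec']))
goto([.477,-.004,.16],-.029)
"
```

```text
[0.48005316 0.05098317] [ 0.47766779 -0.05181826] [ 4.78860477e-01 -4.17544990e-04] 0.1028290999440897 -1.329232557148082
[ 0.4226198  -0.03204637  0.41881543]
0 shift [0.1217, 0.0658, 0.1759] turn [0.0002, -0.0001, 0.0006] deg 0.2
1 shift [0.1217, 0.0658, 0.1759] turn [0.0001, 0.0003, -0.4994] deg 179.8
tcp [ 0.4218 -0.1001  0.3006] toolx [0.025 1.    0.001] tooly [ 1.    -0.025  0.001] toolz [ 0.001  0.001 -1.   ] q [-0.54 -0.39 -0.27  1.69  0.    1.06]
```

```bash
python3 -m jog '[[[0.06,0.033,0.03],[0,0,0],0],[[0.125,0.068,0.06],[0,0,0],0],[[0.125,0.068,0.06],[0,0,0],0],[[0.125,0.068,0.06],[0,0,0],0],[[0.125,0.068,0.11],[0,0,0],0],[[0.125,0.068,0.16],[0,0,0],0],[[0.125,0.068,0.206],[0,0,0],0],[[0.125,0.068,0.206],[0,0,0],0],[[0.125,0.068,0.206],[0,0,0],0]]'
python3 -c "
from h import *
goto([.479,-.001,.135],-.025)
c=cams.calibration('wrist')
im=cams.grab_frame('wrist');cv2.imwrite('pics/d.png',im[:,:,::-1])"
```

```text
clock: 3.2
eef_pos: [0.4787, -0.0021, 0.137]
ee_rot: [2.25, 2.192, 0.002]
contact_force: [0.4, 0.3, 0.2]
finger_gap: 0.0852
0 shift [0.0014, 0.0003, 0.0025] turn [0.0002, -0.0001, -0.0001] deg 0.1
1 shift [0.0014, 0.0003, 0.0025] turn [-0.0001, -0.0002, 0.4999] deg 180.0
tcp [ 0.4787 -0.0021  0.137 ] toolx [0.026 1.    0.   ] tooly [ 1.    -0.026  0.001] toolz [ 0.001  0.    -1.   ] q [-0.28 -0.26 -0.47  1.36  0.    1.32]
```

View pics/d.png

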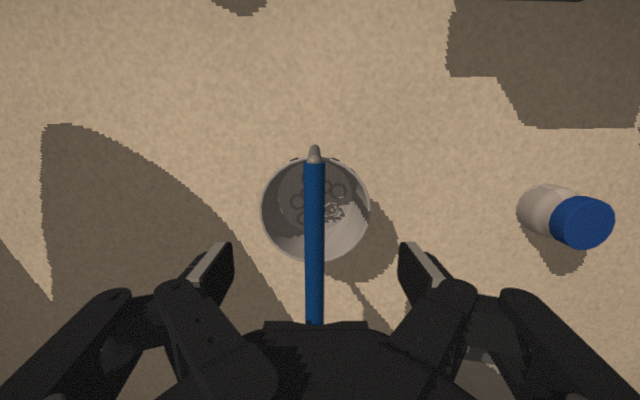

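The bar at x=315 is centred between the pads (215 and 415). I'll close on it.

```bash
python3 -m jog '[[[0,0,0.002],[0,0,0],255],[[0,0,0.002],[0,0,0],255],[[0,0,0.002],[0,0,0],255],[[0,0,0.002],[0,0,0],255],[[0,0,0.002],[0,0,0],255],[[0,0,0.002],[0,0,0],255],[[0,0,0.002],[0,0,0],255],[[0,0,0.002],[0,0,0],255],[[0,0,0.002],[0,0,0],255],[[0,0,0.002],[0,0,0],255]]' 60
python3 -m jog '[[[0,0,-0.06],[0,0,0],255],[[0,0,-0.12],[0,0,0],255],[[0,0,-0.18],[0,0,0],255],[[0,0,-0.18],[0,0,0],255],[[0,0,-0.18],[0,0,0],255],[[0,0,-0.18],[0,0,0],255]]'
python3 -c "
from h import *
for n in ('wrist','side','scene'):
  im=cams.grab_frame(n);cv2.imwrite('pics/e_%s.png'%n,im[:,:,::-1])
im=cv2.imread('pics/e_side.png')[60:300,230:470];im2=cv2.imread('pics/e_wrist.png')
cv2.imwrite('pics/e1.png',cv2.resize(im,None,fx=2.4,fy=2.4,interpolation=2))
goto([.479,-.001,.135],-.025)"
```

```text
clock: 4.25
eef_pos: [0.4797, -0.0023, 0.1368]
ee_rot: [2.248, 2.191, 0.004]
contact_force: [-2.0, 0.0, 4.7]
finger_gap: 0.0079
clock: 4.85
eef_pos: [0.4787, -0.0021, 0.2789]
ee_rot: [2.249, 2.193, 0.002]
contact_force: [-0.1, 0.0, -1.8]
finger_gap: 0.008
0 shift [0.0012, 0.0004, 0.18] turn [0.0001, -0.0001, -0.0001] deg 0.1
1 shift [0.0012, 0.0004, 0.18] turn [-0.0001, -0.0002, 0.4999] deg 180.0
tcp [ 0.4785 -0.002   0.279 ] toolx [0.026 1.    0.001] tooly [ 1.    -0.026  0.001] toolz [ 0.001  0.001 -1.   ] q [-0.28 -0.26 -0.21  1.62  0.    1.32]
```

View pics/e1.png

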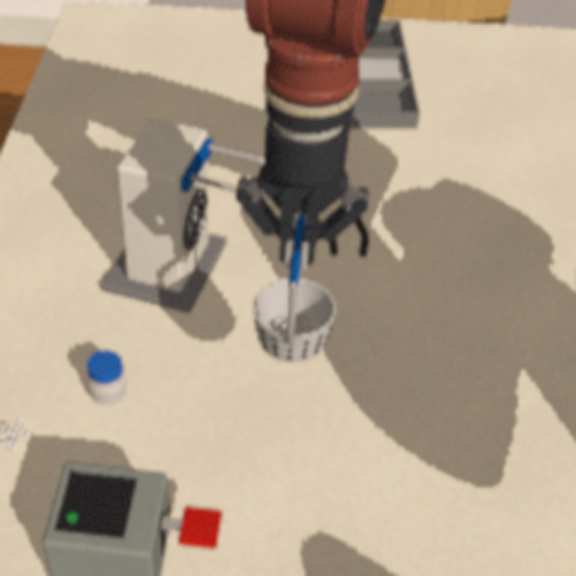

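View pics/e_wrist.png

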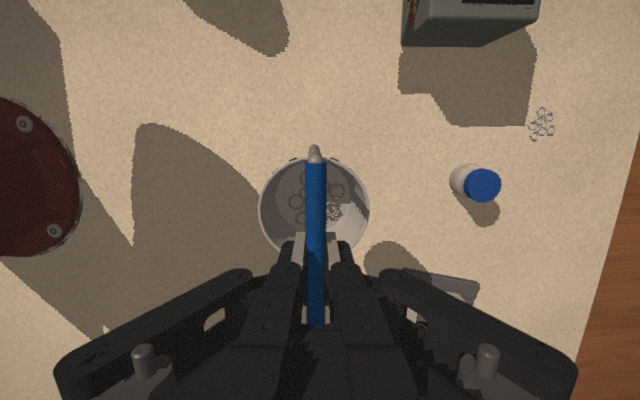

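Basket is held upright with its bar centred in the pads. Next I'll pin the hook down more precisely from the first, unoccluded pictures.

```bash
python3 -c "
import cv2
im=cv2.imread('pics/a_scene.png')[180:260,205:285];cv2.imwrite('pics/f1.png',cv2.resize(im,None,fx=7,fy=7,interpolation=2))
im=cv2.imread('pics/a_side.png')[100:160,275:355];cv2.imwrite('pics/f2.png',cv2.resize(im,None,fx=9,fy=9,interpolation=2))"
```

```text
(no output)
```

View pics/f1.png

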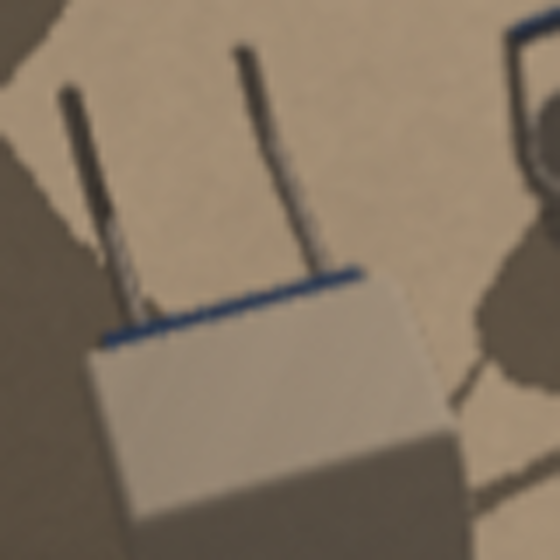

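View pics/f2.png

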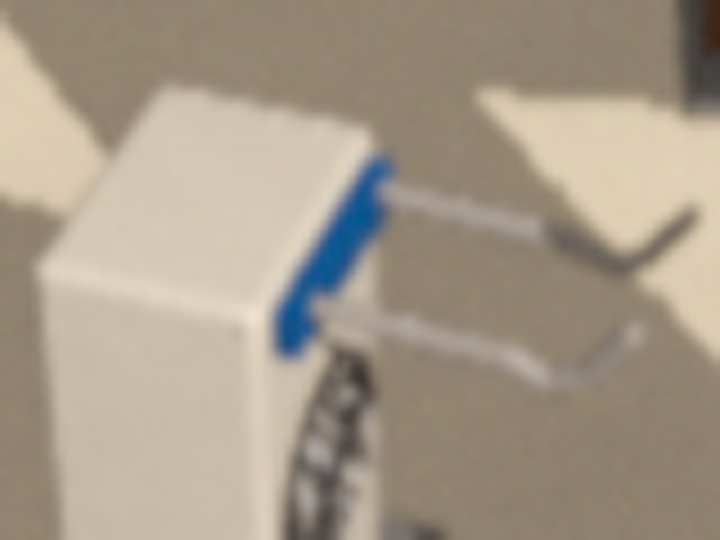

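```bash
cat > fit2.py <<'E'
from h import *
cs=cams.calibration("scene");cd=cams.calibration("side")
S=lambda u,v:(cs,np.array([(u+.5)/7+205,(v+.5)/7+180])-.5)
D=lambda u,v:(cd,np.array([(u+.5)/9+275,(v+.5)/9+100])-.5)
pts=[((-40,-55,205),S(90,350)),((-40,55,205),S(395,278)),((40,-55,205),S(137,522)),((40,55,205),S(458,432)),((-159,-32,213.5),S(70,92)),((-159,32,213.5),S(244,50)),
 ((40,55,205),D(40,265)),((-40,55,205),D(250,320)),((-40,-55,205),D(372,132)),((40,-55,205),D(168,88)),((-159,32,213.5),D(637,330)),((-159,-32,213.5),D(693,212))]
def f(p):
    return np.concatenate([proj(c,R.from_euler('z',p[2]).apply(np.array(L)/1000)+[p[0],p[1],p[3] if len(p)>3 else 0])[0]-uv for L,(c,uv) in pts])
for x0 in([.65,-.24,-.2],[.65,-.24,-.2,0]):
    s=least_squares(f,x0,loss='soft_l1');p=s.x
    print(p.round(4),np.degrees(p[2]).round(1));print(f(p).reshape(-1,2).round(1).tolist());print("seat",R.from_euler('z',p[2]).apply([-.13,0,.1955])+[p[0],p[1],0])
a=tri([S(70,92),D(693,212)]);b=tri([S(244,50),D(637,330)]);print("tips",a,b)
d=b[0]-a[0];y=np.arctan2(-d[0],d[1]);print(np.linalg.norm(d),np.degrees(y),"seat via tips",(a[0]+b[0])/2+.029*np.array([np.cos(y),np.sin(y),0]))
E
python3 fit2.py
```

```text
[ 0.6546 -0.2452 -0.2289] -13.1
[[-1.7, 0.6], [0.6, -1.8], [-0.9, 1.5], [1.6, 0.3], [0.0, -0.4], [0.1, -0.7], [-1.6, 0.3], [0.9, 0.0], [0.4, -0.7], [-1.5, -1.0], [0.3, 0.6], [0.6, 0.5]]
seat [ 0.52797073 -0.21565199  0.1955    ]
[ 6.545e-01 -2.452e-01 -2.291e-01 -3.000e-04] -13.1
[[-1.7, 0.7], [0.6, -1.7], [-0.9, 1.6], [1.6, 0.4], [0.0, -0.3], [0.1, -0.7], [-1.6, 0.4], [0.9, 0.1], [0.5, -0.6], [-1.4, -0.9], [0.3, 0.6], [0.6, 0.6]]
seat [ 0.5278767  -0.21568563  0.1955    ]
tips (array([ 0.49439456, -0.2411946 ,  0.21435243]), np.float64(0.04068486942639993)) (array([ 0.50853794, -0.17950992,  0.21346426]), np.float64(0.20281745420942343))
0.06329157376919729 -12.913852757331545 seat via tips [ 0.52973276 -0.21683335  0.21390834]
```

```bash
python3 -c "
from h import *
goto([.422,-.191,.2495],-.229)
goto([.422,-.191,.2495],-.229)"
```

```text
0 shift [-0.2379, -0.0646, 0.0367] turn [0.0001, -0.0001, 0.0324] deg 11.7
1 shift [-0.2379, -0.0646, 0.0367] turn [0.0001, 0.0001, -0.4676] deg 168.3
tcp [ 0.4785 -0.002   0.279 ] toolx [0.026 1.    0.001] tooly [ 1.    -0.026  0.001] toolz [ 0.001  0.001 -1.   ] q [-0.28 -0.26 -0.21  1.62  0.    1.32]
0 shift [-0.2379, -0.0646, 0.0367] turn [0.0001, -0.0001, 0.0324] deg 11.7
1 shift [-0.2379, -0.0646, 0.0367] turn [0.0001, 0.0001, -0.4676] deg 168.3
tcp [ 0.4785 -0.002   0.279 ] toolx [0.026 1.    0.001] tooly [ 1.    -0.026  0.001] toolz [ 0.001  0.001 -1.   ] q [-0.28 -0.26 -0.21  1.62  0.    1.32]
```

```bash
python3 -m jog '[[[-0.02,-0.02,0],[0,0,0.004],255],[[-0.05,-0.04,0],[0,0,0.01],255],[[-0.09,-0.06,0],[0,0,0.018],255],[[-0.13,-0.065,0],[0,0,0.025],255],[[-0.18,-0.065,0.01],[0,0,0.032],255],[[-0.22,-0.065,0.02],[0,0,0.0325],255],[[-0.238,-0.065,0.037],[0,0,0.0325],255],[[-0.238,-0.065,0.037],[0,0,0.0325],255],[[-0.238,-0.065,0.037],[0,0,0.0325],255],[[-0.238,-0.065,0.037],[0,0,0.0325],255]]'
python3 -c "
from h import *
for n in ('wrist','side','scene'):
  im=cams.grab_frame(n);cv2.imwrite('pics/g_%s.png'%n,im[:,:,::-1])
im=cv2.imread('pics/g_side.png')[60:260,230:450];
cv2.imwrite('pics/g1.png',cv2.resize(im,None,fx=3,fy=3,interpolation=2))
im=cv2.imread('pics/g_scene.png')[130:300,170:340];
cv2.imwrite('pics/g2.png',cv2.resize(im,None,fx=3.4,fy=3.4,interpolation=2))
goto([.529,-.216,.2495],-.229)"
```

```text
clock: 6.0
eef_pos: [0.4219, -0.19, 0.2496]
ee_rot: [-2.46, -1.954, -0.002]
contact_force: [-0.4, -0.6, -2.4]
finger_gap: 0.0079
0 shift [-0.001, 0.1375, 0.0006] turn [0.0002, -0.0001, 0.0001] deg 0.1
1 shift [-0.001, 0.1375, 0.0006] turn [0.0001, 0.0004, -0.4999] deg 180.0
tcp [ 0.4221 -0.1903  0.2499] toolx [0.226 0.974 0.   ] tooly [ 0.974 -0.226  0.001] toolz [ 0.001  0.    -1.   ] q [-0.71 -0.32 -0.31  1.58  0.    1.09]
```

View pics/g1.png

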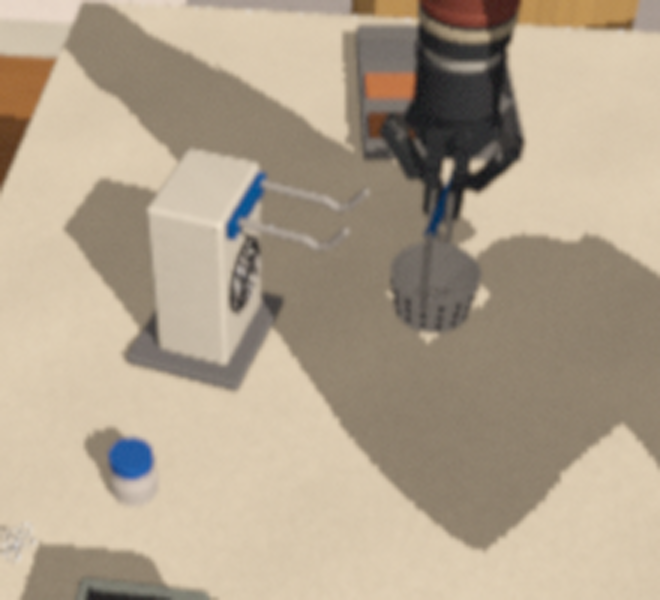

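View pics/g2.png

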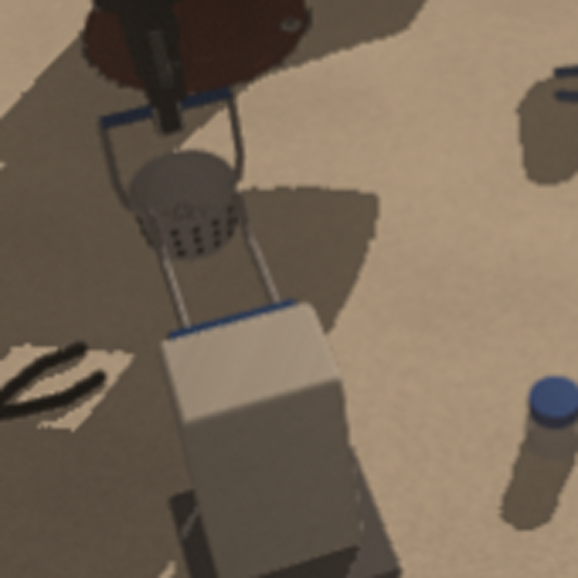

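View pics/g_wrist.png

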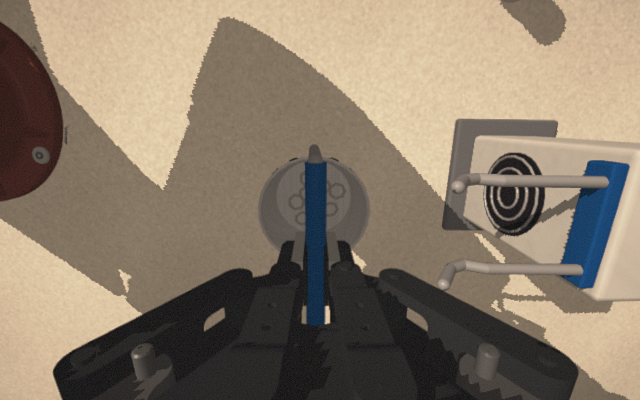

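Wrist view: prong tips at (459,186) and (444,283), and the prongs run level in the image, so they are aligned with the tool. The bar's far end is at (316,163).

```bash
python3 -c "
from h import *
c=cams.calibration('wrist');s=observe()
Rt=R.from_rotvec(s['ee_rot'])
for uv,z in (((459,186),.2135),((444,283),.2135),((316,163),.2425),((605,182),.2035),((580,270),.2035)):
  p=plane(c,np.array(uv),z); w=np.r_[p,z]; print(uv,w.round(4),'tool',Rt.inv().apply(w-s['eef_pos']).round(4))
p=[.6546,-.2452,-.2289]
for L in ((-.159,-.032,.2135),(-.159,.032,.2135)):print(Rt.inv().apply(R.from_euler('z',p[2]).apply(L)+[p[0],p[1],0]-s['eef_pos']).round(4))
"
```

```text
(459, 186) [ 0.5097 -0.1766  0.2135] tool [0.0332 0.0822 0.0365]
(444, 283) [ 0.4946 -0.2384  0.2135] tool [-0.0304  0.0815  0.0365]
(316, 163) [ 0.4329 -0.141   0.2425] tool [ 0.0504 -0.0007  0.0074]
(605, 182) [ 0.6063 -0.1985  0.2035] tool [0.0337 0.1812 0.0466]
(580, 270) [ 0.5922 -0.2586  0.2035] tool [-0.028   0.1811  0.0466]
[-0.0328  0.0799  0.0365]
[0.0312 0.0799 0.0365]
```

```bash
python3 -m jog '[[[0,0.04,0],[0,0,0],255],[[0,0.08,0],[0,0,0],255],[[0.001,0.12,0],[0,0,0],255],[[0.001,0.138,0],[0,0,0],255],[[0.001,0.138,0],[0,0,0],255],[[0.001,0.138,0.02],[0,0,0],255],[[0.001,0.138,0.035],[0,0,0],255],[[0.001,0.138,0.047],[0,0,0],255],[[0.001,0.138,0.052],[0,0,0],255],[[0.001,0.138,0.052],[0,0,0],255]]'
python3 -c "
from h import *
for n in ('wrist','side','scene'):
  im=cams.grab_frame(n);cv2.imwrite('pics/i_%s.png'%n,im[:,:,::-1])
im=cv2.imread('pics/i_side.png')[60:260,230:450];
cv2.imwrite('pics/i1.png',cv2.resize(im,None,fx=3,fy=3,interpolation=2))
im=cv2.imread('pics/i_scene.png')[130:300,170:340];
cv2.imwrite('pics/i2.png',cv2.resize(im,None,fx=3.4,fy=3.4,interpolation=2))
goto([.529,-.216,.2025],-.229)"
```

```text
clock: 7.15
eef_pos: [0.5293, -0.2143, 0.2079]
ee_rot: [2.46, 1.954, 0.001]
contact_force: [0.6, -0.6, -2.1]
finger_gap: 0.0076
0 shift [-0.0019, -0.0008, 0.0083] turn [0.0004, -0.0, 0.0001] deg 0.1
1 shift [-0.0019, -0.0008, 0.0083] turn [0.0, 0.0006, -0.4999] deg 180.0
tcp [ 0.53   -0.2147  0.2091] toolx [0.227 0.974 0.   ] tooly [ 0.974 -0.227  0.002] toolz [ 0.002 -0.    -1.   ] q [-0.61  0.01 -0.08  1.47  0.    1.19]
```

View pics/i1.png

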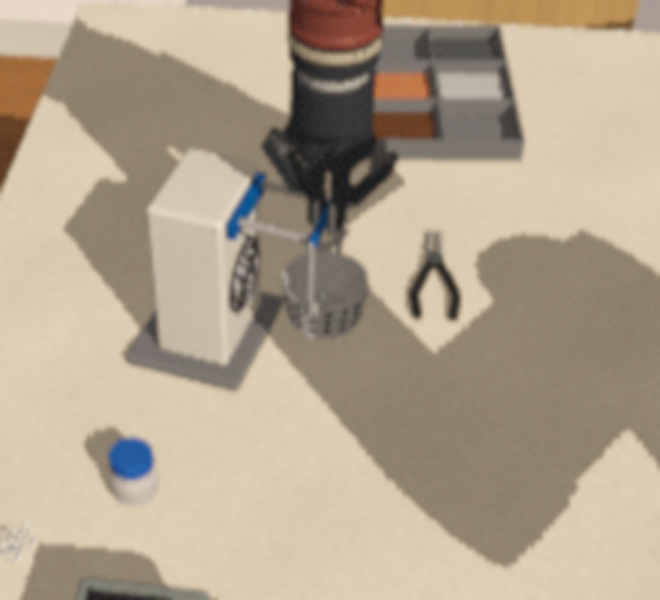

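View pics/i_wrist.png

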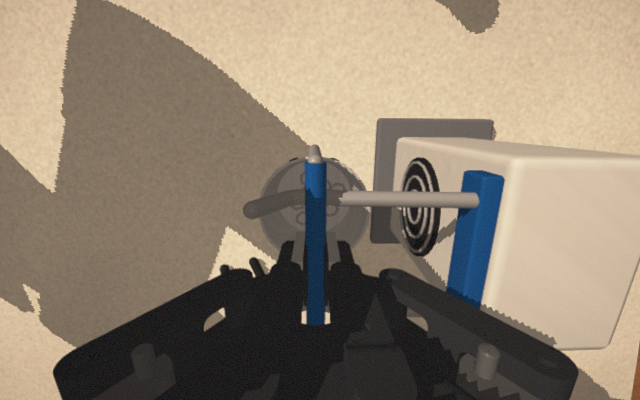

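The +y prong passes under the bar, with its tip at (250,210) on the robot side of it. I'll lower until it makes contact.

```bash
python3 -m jog '[[[0,0,0.003],[0,0,0],255],[[0,0,0.006],[0,0,0],255],[[0,0,0.008],[0,0,0],255],[[0,0,0.008],[0,0,0],255],[[0,0,0.008],[0,0,0],255]]'
```

```text
clock: 7.8
eef_pos: [0.5301, -0.2147, 0.203]
ee_rot: [2.458, 1.952, 0.002]
contact_force: [0.2, 0.6, 1.3]
finger_gap: 0.008
```

```bash
python3 -m jog '[[[0,0,0.001],[0,0,0],150],[[0,0,0.001],[0,0,0],150],[[0,0,0.001],[0,0,0],130],[[0,0,0],[0,0,0],120],[[0,0,0],[0,0,0],120],[[0,0,0],[0,0,0],120]]'
python3 -c "
from h import *
for n in ('wrist','side'):
  im=cams.grab_frame(n);cv2.imwrite('pics/j_%s.png'%n,im[:,:,::-1])
im=cv2.imread('pics/j_side.png')[60:260,230:450];
cv2.imwrite('pics/j1.png',cv2.resize(im,None,fx=3,fy=3,interpolation=2))
"
```

```text
clock: 8.4
eef_pos: [0.5301, -0.2148, 0.2031]
ee_rot: [2.458, 1.952, 0.002]
contact_force: [0.4, 0.3, -0.2]
finger_gap: 0.0452
```

View pics/j1.png

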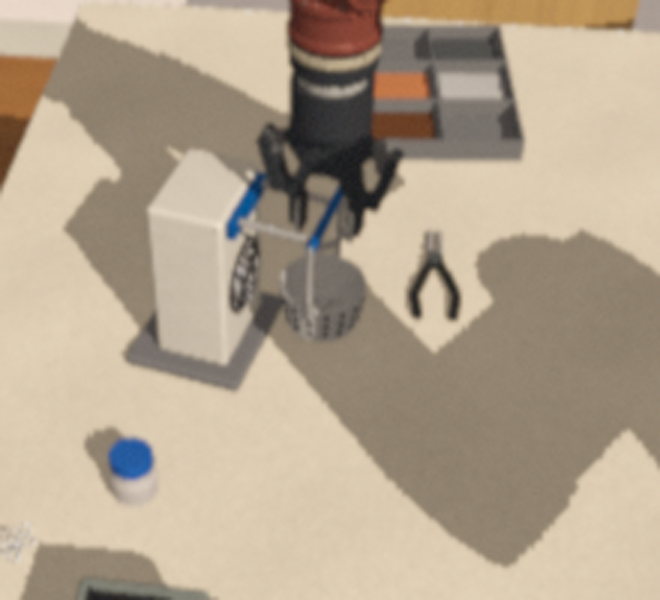

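View pics/j_wrist.png

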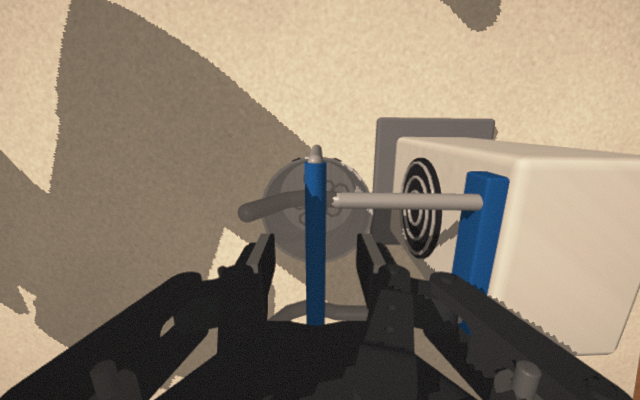

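The basket hangs on both prongs and the pads are clear on either side of the bar. I'll retreat straight up.

```bash
python3 -m jog '[[[0,0,-0.02],[0,0,0],120],[[0,0,-0.05],[0,0,0],120],[[0,0,-0.09],[0,0,0],120],[[0,0,-0.14],[0,0,0],120],[[0,0,-0.15],[0,0,0],120],[[0,0,-0.15],[0,0,0],120]]'
python3 -c "
from h import *
for n in ('wrist','side'):
  im=cams.grab_frame(n);cv2.imwrite('pics/k_%s.png'%n,im[:,:,::-1])
im=cv2.imread('pics/k_side.png')[60:260,230:450];
cv2.imwrite('pics/k1.png',cv2.resize(im,None,fx=3,fy=3,interpolation=2))
goto([.542,.210,.25],0);goto([.542,.210,.25],1.55)
"
```

```text
clock: 9.1
eef_pos: [0.5305, -0.2151, 0.3258]
ee_rot: [2.455, 1.95, 0.004]
contact_force: [0.4, -0.5, -0.6]
finger_gap: 0.0454
0 shift [0.5204, -0.1055, 0.0904] turn [0.0003, 0.0, -0.0364] deg 13.1
1 shift [0.5204, -0.1055, 0.0904] turn [0.0, -0.0005, 0.4636] deg 166.9
tcp [ 0.5297 -0.2146  0.3225] toolx [0.227 0.974 0.   ] tooly [ 0.974 -0.227  0.002] toolz [ 0.002 -0.    -1.   ] q [-0.61  0.04  0.15  1.68  0.    1.19]
0 shift [0.5204, -0.1055, 0.0904] turn [0.0003, 0.0003, -0.2831] deg 101.9
1 shift [0.5204, -0.1055, 0.0904] turn [0.0003, -0.0002, 0.2169] deg 78.1
tcp [ 0.5297 -0.2146  0.3225] toolx [0.227 0.974 0.   ] tooly [ 0.974 -0.227  0.002] toolz [ 0.002 -0.    -1.   ] q [-0.61  0.04  0.15  1.68  0.    1.19]
```

View pics/k1.png

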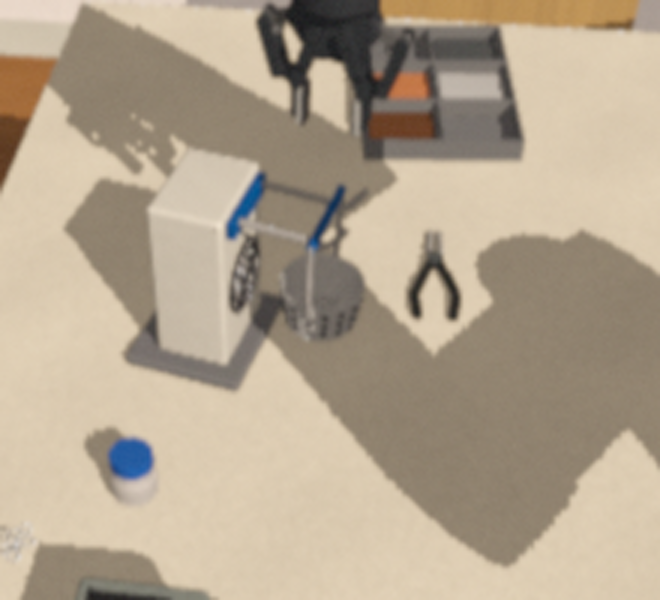

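View pics/k_wrist.png

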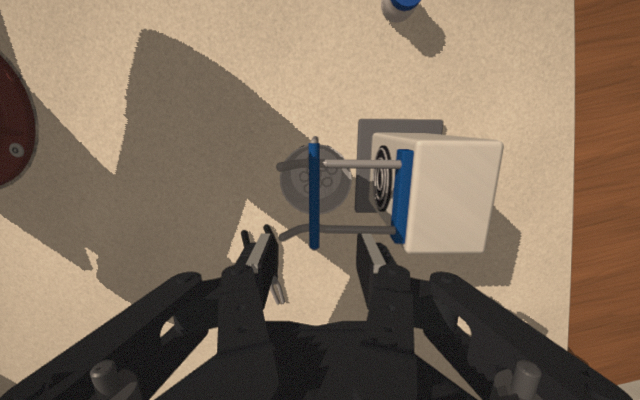

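Basket hangs level, released. Now to the paddle with the fingers shut, jaw axis along the paddle's y.

```bash
python3 -m jog '[[[0.05,-0.01,0],[0,0,-0.023],160],[[0.11,-0.02,0],[0,0,-0.047],200],[[0.17,-0.03,0],[0,0,-0.07],255],[[0.23,-0.045,0],[0,0,-0.094],255],[[0.29,-0.058,0.02],[0,0,-0.118],255],[[0.35,-0.07,0.04],[0,0,-0.141],255],[[0.41,-0.08,0.06],[0,0,-0.165],255],[[0.47,-0.09,0.08],[0,0,-0.188],255],[[0.52,-0.105,0.09],[0,0,-0.212],255],[[0.52,-0.105,0.09],[0,0,-0.236],255],[[0.52,-0.105,0.09],[0,0,-0.26],255],[[0.52,-0.105,0.09],[0,0,-0.283],255]]'
python3 -c "
from h import *
goto([.545,.209,.135],1.55)
im=cams.grab_frame('wrist');cv2.imwrite('pics/l.png',im[:,:,::-1]);print(cams.boxes_of('paddle_top','wrist'))
"
```

```text
clock: 10.4
eef_pos: [0.5412, 0.2101, 0.2482]
ee_rot: [-0.022, -3.14, 0.002]
contact_force: [0.2, -0.1, 0.1]
finger_gap: -0.0003
0 shift [-0.005, -0.0011, 0.1415] turn [-0.0002, -0.0002, 0.0011] deg 0.4
1 shift [-0.005, -0.0011, 0.1415] turn [0.0003, -0.0003, -0.4989] deg 179.6
tcp [0.5412 0.2101 0.2482] toolx [-1.     0.014  0.001] tooly [ 0.014  1.    -0.001] toolz [-0.001 -0.001 -1.   ] q [ 0.15  0.04  0.02  1.55 -0.    0.16]
[]
```

View pics/l.png

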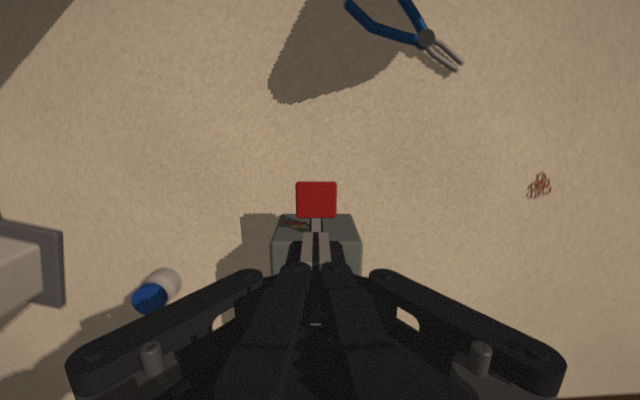

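Paddle in the wrist view spans (296,182) to (336,218), and the fingertips are at about (316,240).

```bash
python3 -c "
from h import *
c=cams.calibration('wrist')
for uv in ((296,182),(336,182),(296,218),(336,218),(316,200)): print(uv,plane(c,np.array(uv),.085).round(4))
"
```

```text
(296, 182) [0.5318 0.1903]
(336, 182) [0.5325 0.232 ]
(296, 218) [0.5714 0.1888]
(336, 218) [0.5722 0.232 ]
(316, 200) [0.5516 0.2108]
```

```bash
python3 -m jog '[[[-0.004,0.001,0.05],[0,0,0],255],[[-0.007,0.001,0.1],[0,0,0],255],[[-0.007,0.001,0.14],[0,0,0],255],[[-0.007,0.001,0.16],[0,0,0],255],[[-0.007,0.001,0.162],[0,0,0],255],[[-0.007,0.001,0.162],[0,0,0],255],[[-0.007,0.001,0.162],[0,0,0],255]]' 60
python3 -c "
from h import *
goto([.547,.211,.074],1.556)
im=cams.grab_frame('side')[220:340,220:400,::-1];cv2.imwrite('pics/m.png',cv2.resize(im,None,fx=4,fy=4,interpolation=2))
"
```

```text
clock: 11.2
eef_pos: [0.5481, 0.2104, 0.121]
ee_rot: [0.031, 3.139, -0.001]
contact_force: [-0.5, -0.1, 0.4]
finger_gap: 0.0
0 shift [0.0015, 0.0008, 0.0588] turn [-0.0001, 0.0004, -0.0007] deg 0.3
1 shift [0.0015, 0.0008, 0.0588] turn [0.0006, 0.0001, 0.4993] deg 179.7
tcp [0.5481 0.2104 0.121 ] toolx [-1.     0.019 -0.002] tooly [ 0.019  1.    -0.   ] toolz [ 0.002 -0.    -1.   ] q [ 0.14  0.08 -0.17  1.31 -0.    0.16]
```

View pics/m.png

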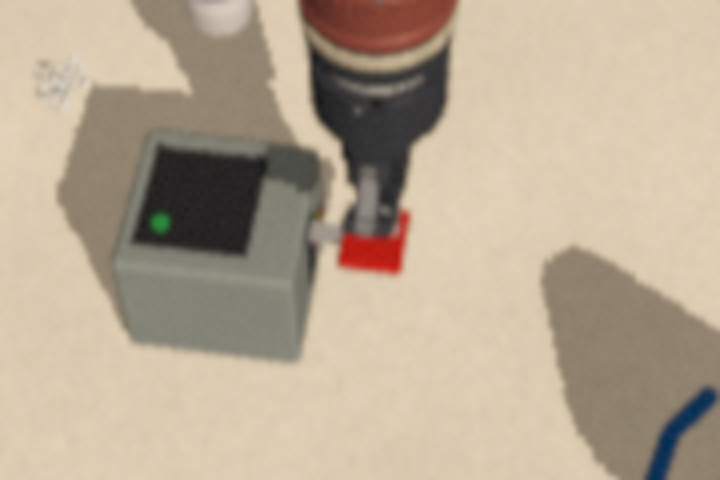

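The fingertips are just above the paddle, at about (370,230) in the crop. Pressing now.

```bash
python3 -m jog '[[[0.001,0,0.012],[0,0,0],255],[[0.001,0,0.024],[0,0,0],255],[[0.001,0,0.035],[0,0,0],255],[[0.001,0,0.046],[0,0,0],255],[[0.001,0,0.055],[0,0,0],255],[[0.001,0,0.062],[0,0,0],255],[[0.001,0,0.064],[0,0,0],255],[[0.001,0,0.064],[0,0,0],255],[[0.001,0,0.064],[0,0,0],255]]' 60
python3 -c "
from h import *
goto([.547,.211,.074],1.556);print(observe()['contact_force'])
im=cams.grab_frame('side')[220:340,220:400,::-1];cv2.imwrite('pics/n.png',cv2.resize(im,None,fx=4,fy=4,interpolation=2))
"
```

```text
clock: 12.15
eef_pos: [0.5489, 0.2107, 0.0737]
ee_rot: [0.03, 3.135, 0.0]
contact_force: [-9.9, -1.5, 30.8]
finger_gap: -0.0001
0 shift [0.0024, 0.0003, -0.0003] turn [0.0, 0.001, -0.0007] deg 0.4
1 shift [0.0024, 0.0003, -0.0003] turn [0.0016, -0.0, 0.4993] deg 179.8
tcp [0.5489 0.2107 0.0737] toolx [-1.     0.019 -0.006] tooly [0.019 1.    0.   ] toolz [ 0.006  0.    -1.   ] q [ 0.14  0.11 -0.23  1.22 -0.    0.16]
[-9.91306772 -1.50864854 30.78158733]
```

View pics/n.png

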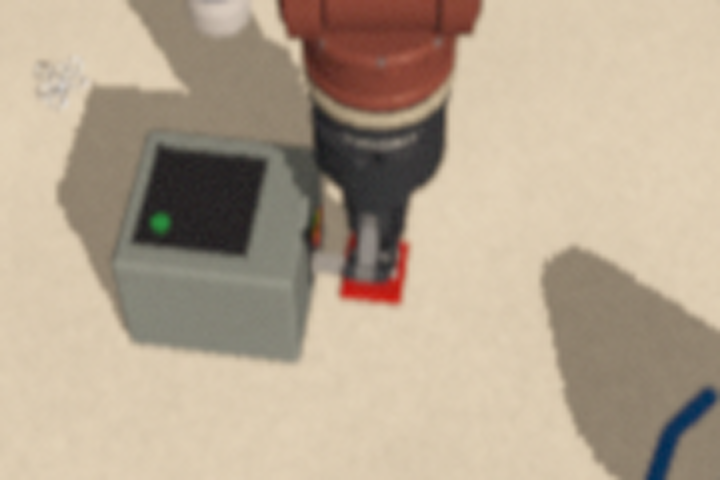

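30.8 N with the tips at 48.7 mm, so the paddle is on its stop. Holding for over a second, with a little extra push.

```bash
python3 -m jog '[[[0,0,0.004],[0,0,0],255],[[0,0,0.004],[0,0,0],255],[[0,0,0.004],[0,0,0],255],[[0,0,0.004],[0,0,0],255],[[0,0,0.004],[0,0,0],255],[[0,0,0.004],[0,0,0],255],[[0,0,0.004],[0,0,0],255],[[0,0,0.004],[0,0,0],255],[[0,0,0.004],[0,0,0],255],[[0,0,0.004],[0,0,0],255],[[0,0,0.004],[0,0,0],255],[[0,0,0.004],[0,0,0],255]]' 60
python3 -m jog '[[[0,0,0.004],[0,0,0],255],[[0,0,0.004],[0,0,0],255],[[0,0,0.004],[0,0,0],255],[[0,0,0.004],[0,0,0],255],[[0,0,0.004],[0,0,0],255]]' 60
python3 -c "
from h import *
im=cams.grab_frame('side')[90:340,230:430,::-1];cv2.imwrite('pics/o.png',cv2.resize(im,None,fx=2.4,fy=2.4,interpolation=2));print(observe()['contact_force'],observe()['eef_pos'])
"
```

```text
clock: 13.4
eef_pos: [0.5489, 0.2108, 0.0737]
ee_rot: [0.03, 3.134, -0.0]
contact_force: [-15.8, -3.9, 30.5]
finger_gap: 0.0001
clock: 13.9
eef_pos: [0.5489, 0.2108, 0.0737]
ee_rot: [0.03, 3.133, -0.001]
contact_force: [-15.6, -3.1, 30.9]
finger_gap: 0.0002
[-16.02992866  -3.20391692  31.70427362] [0.54892287 0.21081223 0.07371891]
```

View pics/o.png

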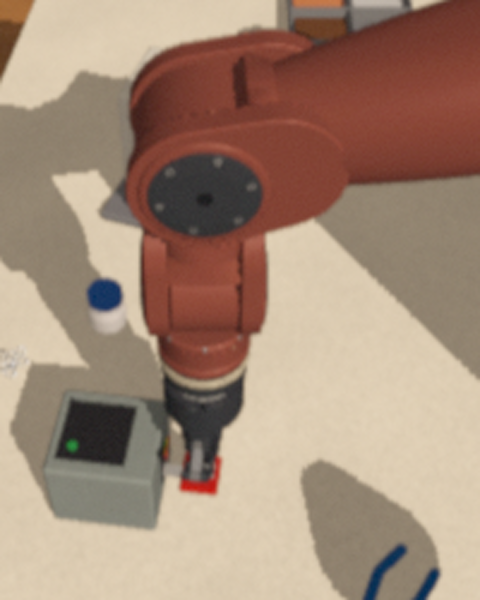

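```bash
python3 -c "
from h import *
im=cams.grab_frame('scene')[100:300,150:420,::-1];cv2.imwrite('pics/p.png',cv2.resize(im,None,fx=2.8,fy=2.8,interpolation=2));print(observe()['contact_force'],observe()['clock'])
"
```

```text
[-15.62615931  -2.79986218  30.98857301] 14.0
```

View pics/p.png

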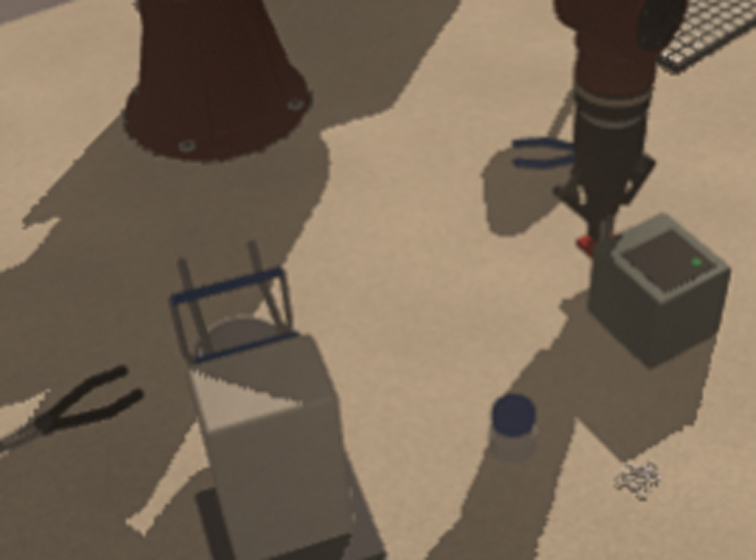

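The basket hangs with its bar across both prongs, from (172,298) to (283,270) in the crop. The paddle is held fully down and the pliers and jar have not moved. I'm handing in the job.

```bash
python3 -c "
from rig import workorder,observe
workorder.close_job();s=observe();print(s['contact_force'],s['eef_pos'],s['clock'])"
```

```text
the job is handed in; nothing more can be done
the job is handed in; nothing more can be done
```

The basket hangs by its blue bar on both prongs of the blower-stand hook, released. The paddle is held at the third click with the closed fingers, and the job was handed in at about 14.0 s.

- **Basket:** the last side, wrist and scene pictures show the bar resting level across both prongs and the basket upright, with the fingers well clear.
- **Paddle:** the TCP height puts the fingertips at about 48.7 mm, where the third click is 49 mm. The upward force held steady at about 31 N for nearly 2 s before hand-in. A sideways force of about 16 N also showed on the paddle, but the tool did not shift while it was there.
- **Bystanders:** both pliers and the ring jar looked unmoved in the last scene picture, judged by eye. I did not measure them again.

No check failed or disagreed. The paddle network missed once in the wrist picture, so I read the paddle's corners there by eye. They matched the first fit to about 2 mm. The state reading I asked for after hand-in was refused, so my last numbers are from just before it.

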